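# Close up the coffee corner

### The arm

A 6-joint arm with a two-finger parallel gripper is mounted at the origin on a cart in front of the work surface, level with it; the furniture and walls round the work are solid. World frame = base frame: x ahead of the robot, y to its left, z up, the work surface at z = 0. Lengths are in m, angles in rad, forces in N, time in s.
With the tool pointing down it reaches from about 0.375 to 0.9 m from the base axis. Payload 3.1 kg.
Tool frame: the origin (TCP) lies midway between the tips of the shut fingers; the grasp point (between the pads) lies 19 mm behind it (manip.grasp_offset is the distance from the TCP to the grasp point, in m); z points along the fingers, y is the line along which they close (so a half turn about z gives the same grasp; the last joint's range is limited). The gripper opens to 85 mm and grips with 20 to 120 N. Pads are 22 mm wide; open, the fingers measure 114 mm over their backs; the gripper's body (76 mm by 85 mm) begins 54 mm behind the grasp point. The pads swing forward as they close: fully open they stand 13 mm farther back than shut.
Start: joints at [-1.361, 0.527, 1.433, -0, 1.181, -0.178], TCP at [0.237, -0.578, 0.231] pointing down, gripper open.
Joint ranges: [-3.08, 3.08], [-0.75, 2.2], [0.22, 2.44], [-1.43, 4.57], [0, 2.65], [-2.85, 2.85]. Speed limits (rad/s): [2.79, 2.79, 3.14, 3.14, 3.14, 3.14].

### API

Orientations are given as a unit quaternion [x, y, z, w].
In Python, from station import sensors, cams, order, manip gives the robot as it stands.
- The arm moves only by the tool move_arm, never from a script. Its argument "targets" is a list of rows, each an object of numbers: "dx", "dy", "dz": the shift along the world's x, y, z normalised to -1 to 1, where 1 is 25 mm; "rx", "ry", "rz": the turn, a rotation vector about the world's x, y, z normalised to -1 to 1, where 1 is 30 degrees. A call has exactly 10 rows; each row shifts and turns the commanded pose from where the row before left it; what a row does not reach is not made up. A row lasts 1/8 s, in which the tool goes at most 62.5 mm and 10.7 degrees, less where a joint would pass 70% of its speed; a pose out of reach is approached as far as the arm can. A call with a number of a shift or a turn outside -1 to 1 is refused whole. A call with a gripper value outside its range is refused whole. "claw" is the opening in per cent of the stroke, from 0 (shut) to 100 (fully open), set as the call begins (left out, the last holds). The fingers move at their own pace and stop on an object; "newtons" is the grip in N (left out, the last holds). Time passes only in rows, so rows that do not move let the fingers close, or fill a call up. It gives the time, the measured TCP pose, the force, the opening and the grip force at its end, in the units of the state.
- sensors.sense(): the state, without advancing time (a new reading comes with each control period).
- cams.snapshot(name): name is "scene" or "top"; returns the picture (420x560x3 uint8, red, green, blue); there is no depth.
- cams.camera_model(name): a dict with "fx", "fy", "cx", "cy" (pixels), "extrinsics" (4x4, takes a point from world to camera coordinates). Camera axes: x right, y down, z forward; pixel columns grow to the right and rows downward; lengths in m; the calibration is good to about 2 mm. A picture is of the moment at which its call begins. camera_model takes no time and is no camera call.
- order.sign_off(): hands the job in; it is judged then, once.
The state is a dict: "t": time; "q": joint angles; "qd": joint speeds; "tau": joint torques, N m; "tcp_pos": TCP position; "tool_rot": TCP orientation; "force": force on the tool from outside, world axes, zero at the start; "ft_torque": the same for the moment, N m; "finger_gap": opening from 0.0 (shut) to 1.0 (fully open); "gripper_force": force on a finger pad.
Only numpy, scipy, OpenCV 4.12 (cv2) and the standard library are available. Lean on these libraries where they do the work, as an engineer would, in place of code of your own. Each camera call takes 0.05 s, during which the arm holds its last target. There are 200 camera calls.

### The job

The coffee things have been left open. With the fingertips, push the open lid of the black bean grinder over until it lies fully shut, and push both drawers of the low wooden chest fully home, in any order. Only push: grasp nothing, do not lift the grinder, tip it or shove it out of its place, and leave the mug, the sugar jar and the small glass where they stand.

Things in the scene. Friction and masses are not known exactly. Their poses are not given: they have to be found in the camera images.
- grinder: black bean grinder, a block 128 (x) x 110 (y) x 197 mm high with the lid shut, 0.9 kg, standing loose on the worktop. Origin: centre of its underside; z up; its own -x side is its front, its +x side (rear) carries the lid's hinge. Yaw is 0.9 to 1.5 rad, so the front looks to the robot's right, the hinge is on the left and the open lid is pushed over from left to right. The solid top under the lid is 185 mm up.
- grinder_lid (a joint): hinge of the grinder's lid, rad: 0 = lies shut and level, about 1.57 = stands upright along the hinge side, 1.66 = end stop. It is left standing at 1.3 to 1.6. The hinge is stiff (about 0.12 N m, 1 to 2 N at the free edge): the lid stays where it is left and has to be pushed all the way down. The lid is a flat plate 114 mm from hinge side to free edge, 102 mm wide, 11 mm thick.
- lid_edge (a point): middle of the lid's free edge, mid-thickness, 111 mm from the hinge axis; with the lid upright it is about 0.30 m above the worktop, with the lid shut 0.19 m up above the grinder's front side
- lid_hinge (a point): middle of the lid's hinge axis, at the grinder's rear (+x) side, 187 mm above its underside and 56 mm along its +x from its origin; the axis is level, along the grinder's y. The lid plate lies from 1 mm below to 10 mm above this axis when shut; upright, its upper face looks along the grinder's +x, 10 mm out from the axis: this is the face to push.
- chest: low light-wood chest with two drawers side by side, 160 (x) x 240 (y) x 78 mm high, its top overhanging the front by 6 mm, fixed to the worktop. Origin: centre of its underside; its own -x side is the front, towards the robot (yaw within about 0.2 rad). The drawers slide along its x.
- drawer_left (a joint): how far the left drawer (the chest's +y side) stands out, m: 0 = fully home, up to 0.095. Left 0.03 to 0.075 out. Sliding friction about 1.2 N; it stays where it is left.
- drawer_right (a joint): the same for the right drawer (the chest's -y side)
- front_left (a point): on the outer face of the left drawer's front panel, at the middle of its width, 34 mm above the worktop. The panel is flat, 112 mm wide, reaches from 8 to 66 mm above the worktop and is 12 mm thick; a finger notch 40 mm wide is cut 14 mm deep into the middle of its upper edge. With the drawer home this face is 92 mm in front of the chest's origin, 6 mm in front of the edge of the chest's top. The drawer holds coffee capsules that move with it.
- front_right (a point): the same point of the right drawer
- mug: plain white mug, 59 x 83 x 55 mm, loose, on the near side, right of the grinder and the chest; origin at the centre of its underside
- sugar_jar: glass jar of sugar with a green cap, 65 mm across, 90 mm high, loose, beyond the grinder as seen from the robot; origin at the centre of its underside
- small_glass: small clear glass, 49 mm across, 61 mm high, loose, on the near side between grinder and chest; origin at the centre of its underside

How it is judged:
By the outcome, as a careful person would: the job done as asked, in the order asked, and still so for the second after the job is handed in, with the robot touching nothing.
It also fails if it takes over 58 s, if anything falls off the work surface, if the arm or the gripper's body presses on something with over 40 N, if the wrist force passes 120 N, or if a joint passes its speed limit or range.

## Working session

There is one attempt and no reset: what is moved stays moved. The work goes in short steps, Python scripts to look and compute and a tool call to move; the robot and the scene stay as the last step left them, time stands still between calls to the robot, and variables do not carry over. Pictures are saved under pics/ and viewed, at most 10 in all, crops included, and the job is handed in when it is done.

Besides the shell and the picture viewer there is one more tool, called after "Request:" as name(argument=value, ...), one argument or row to a line, values as JSON. move_arm: Moves the arm, as the interface text tells. Scaled input: -1 to 1 covers 25 mm each way for a shift and 30 degrees each way for a turn. Its arguments: {"type":"object","properties":{"targets":{"type":"array"},"claw":{"type":"number"},"newtons":{"type":"number"}},"required":["targets"]}

```bash
ls; mkdir -p pics; python3 - <<'E'
from station import sensors, cams, order, manip
import cv2, numpy as np
np.set_printoptions(precision=4,suppress=True)
for n in ("scene","top"):
    im=cams.snapshot(n); cv2.imwrite(f"pics/{n}0.png",im[:,:,::-1])
    m=cams.camera_model(n); print(n,m["fx"],m["fy"],m["cx"],m["cy"]); print(np.array(m["extrinsics"]))
s=sensors.sense(); print(s["t"],s["tcp_pos"],s["tool_rot"],s["finger_gap"],s["force"])
E
```

```text
pics
scene 396.6099908586243 396.6099908586243 277.0873911193867 209.8259491541751
[[-0.7241 -0.6897 -0.0043  0.4174]
 [-0.3148  0.336  -0.8877  0.2602]
 [ 0.6137 -0.6414 -0.4604  0.9185]
 [ 0.      0.      0.      1.    ]]
top 396.7623965024435 396.7623965024435 278.2200811534891 211.4035847330429
[[ 0.0274 -0.9996  0.0068  0.0578]
 [-0.9986 -0.0276 -0.0461  0.5472]
 [ 0.0462 -0.0056 -0.9989  1.2005]
 [ 0.      0.      0.      1.    ]]
0.1 [ 0.2368 -0.5777  0.2304] [ 0.9812  0.1932 -0.     -0.001 ] 1.002350959145804 [-0.0371 -1.2331 -0.2295]
```

View pics/scene0.png

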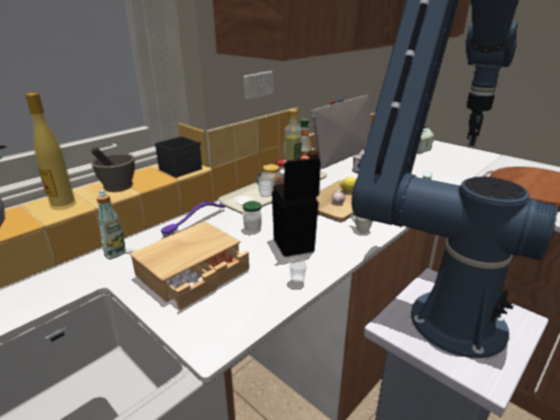

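View pics/top0.png

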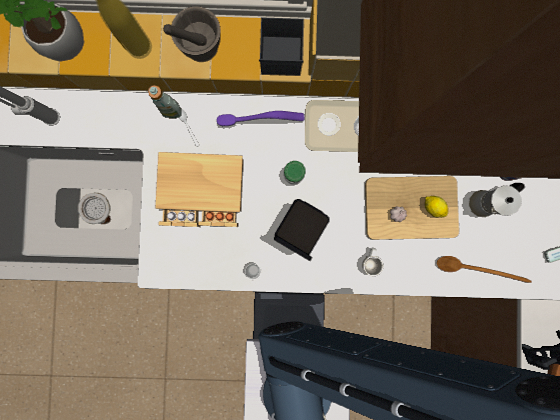

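The scene view shows the chest at (190,262), the grinder at (295,215) with its lid upright at (302,180), the glass at (298,272) and the jar at (252,215). The top view shows the chest at (199,185) with drawer fronts near row 220, the grinder at (302,228), glass (252,270), mug (372,262) and jar (293,172). I'll enlarge both.

```bash
python3 - <<'E'
import cv2, numpy as np
t=cv2.imread("pics/top0.png"); s=cv2.imread("pics/scene0.png")
a=cv2.resize(t[140:290,145:345],None,fx=4,fy=4,interpolation=cv2.INTER_CUBIC)
b=cv2.resize(s[150:300,125:325],None,fx=4,fy=4,interpolation=cv2.INTER_CUBIC)
for im,(c0,r0) in ((a,(145,140)),(b,(125,150))):
    for k in range(0,200,20):
        cv2.putText(im,str(c0+k),(k*4,10),0,.35,(0,0,255)); cv2.line(im,(k*4,0),(k*4,599),(0,0,255) if 0 else (200,0,200),1) if k%40==0 else None
    for k in range(0,150,20):
        cv2.putText(im,str(r0+k),(0,k*4+4),0,.35,(0,0,255)); cv2.line(im,(0,k*4),(799,k*4),(200,0,200),1) if k%40==0 else None
a[a.max(2)<60]=np.clip(a[a.max(2)<60].astype(int)*4,0,255)
b[b.max(2)<60]=np.clip(b[b.max(2)<60].astype(int)*4,0,255)
cv2.imwrite("pics/a.png",a); cv2.imwrite("pics/b.png",b)
E
```

```text
(no output)
```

View pics/a.png

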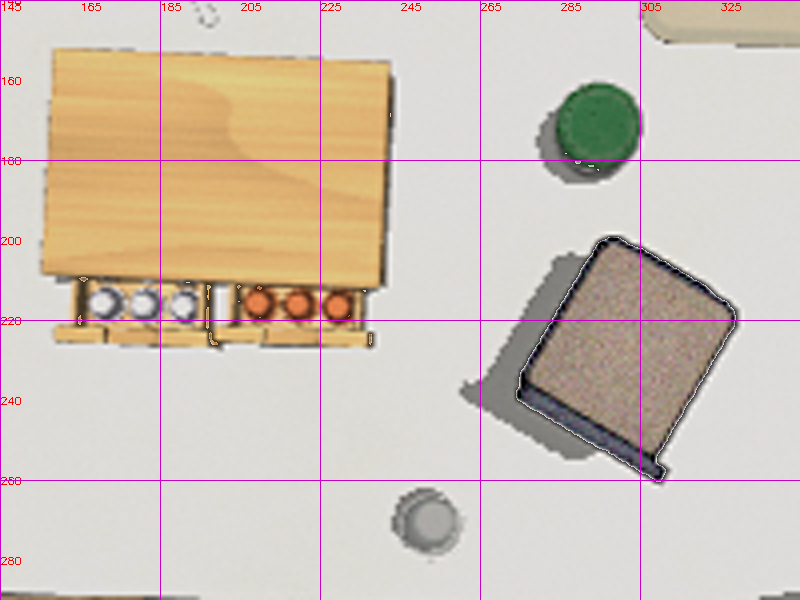

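View pics/b.png

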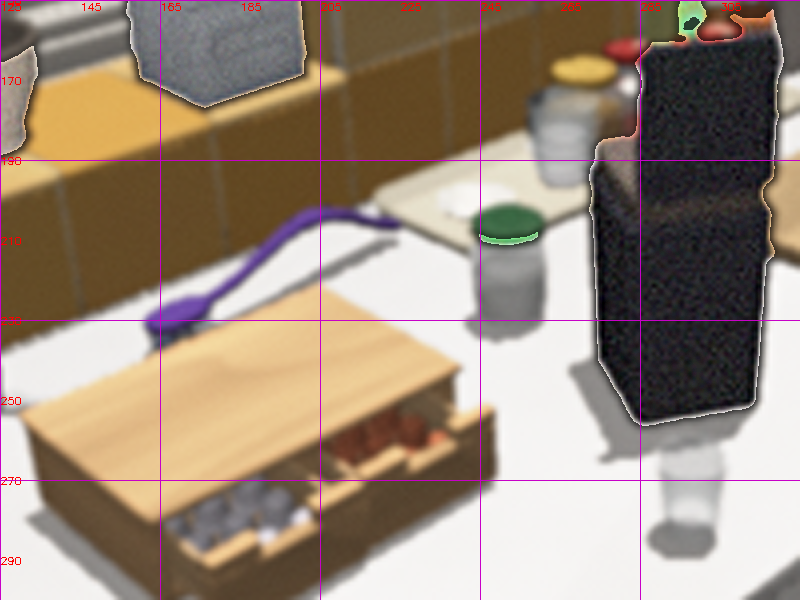

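The enlarged top view shows the lid's free edge as a dark strip from about (275,237) to (309,258), on the grinder's near-left side. In the scene view the lid's top runs from (285,161) to (318,159), above the face towards the camera. That suggests a yaw near 2.6, not the stated 0.9 to 1.5, so I'll measure it.

```bash
cat > h.py <<'E'
import numpy as np, cv2
from station import cams
np.set_printoptions(precision=4,suppress=True)
M={n:cams.camera_model(n) for n in ("scene","top")}
def ray(n,p):
    m=M[n]; E=np.array(m["extrinsics"]); R=E[:3,:3]
    d=R.T@np.array([(p[0]-m["cx"])/m["fx"],(p[1]-m["cy"])/m["fy"],1]); return -R.T@E[:3,3], d/np.linalg.norm(d)
def onz(n,p,z): c,d=ray(n,p); return c+d*(z-c[2])/d[2]
def tri(a,b):
    (c1,d1),(c2,d2)=ray("top",a),ray("scene",b)
    s=np.linalg.lstsq(np.c_[d1,-d2],c2-c1,rcond=None)[0]
    p,q=c1+s[0]*d1,c2+s[1]*d2; return (p+q)/2,np.linalg.norm(p-q)
E
python3 - <<'E'
from h import *
t=cv2.imread("pics/top0.png"); s=cv2.imread("pics/scene0.png")
k=(t.max(2)<60).astype(np.uint8); k[:190]=0;k[275:]=0;k[:,:265]=0;k[:,345:]=0
c=max(cv2.findContours(k,0,2)[0],key=cv2.contourArea)
print("top contour",cv2.approxPolyDP(c,2,True)[:,0].tolist(), cv2.minAreaRect(c))
ks=(s.max(2)<45).astype(np.uint8); ks[:150]=0;ks[260:]=0;ks[:,:265]=0;ks[:,330:]=0
c=max(cv2.findContours(ks,0,2)[0],key=cv2.contourArea)
print("scene contour",cv2.approxPolyDP(c,1.5,True)[:,0].tolist())
print("lid L",tri((275,236.5),(285.5,161)),"lid R",tri((309.5,257.5),(318.5,159)))
for nm,p,z in (("top far-left",(298,199.5),.185),("far-right",(328,219),.185)): print(nm,onz("top",p,z))
print("base scene",[onz("scene",p,0) for p in ((275,241),(285.5,256),(314,252))])
w=cv2.inRange(cv2.cvtColor(t,cv2.COLOR_BGR2HSV),(8,70,60),(30,255,255)); w[:140]=0;w[240:]=0;w[:,:150]=0;w[:,250:]=0
for c0 in range(160,240,6): print(c0,np.flatnonzero(w[:,c0])[-1],end="; ")
print()
print("chest top",[onz("top",(145+a/4,140+b/4),.078) for a,b in ((53,48),(390,62),(380,287),(42,273))])
print("panels L",[onz("top",p,.066) for p in ((158.7,225.3),(197,226.5))],"R",[onz("top",p,.066) for p in ((199,225.7),(237.5,226.7))])
print("glass",onz("top",(251.5,270),.06),"mug",onz("top",(372,262),.05),"jar",onz("top",(293.5,172),.09))
E
```

```text
top contour [[297, 199], [275, 232], [274, 239], [310, 259], [308, 254], [328, 217]] ((302.3011779785156, 228.07568359375), (43.74219512939453, 48.753753662109375), 29.357755661010742)
scene contour [[317, 155], [310, 155], [311, 158], [309, 160], [301, 161], [297, 159], [296, 161], [288, 161], [284, 165], [286, 169], [284, 183], [274, 187], [275, 240], [284, 255], [311, 251], [313, 249], [315, 216], [317, 213], [317, 203], [314, 198], [317, 194], [319, 168]]
lid L (array([0.4721, 0.079 , 0.2971]), np.float64(0.0037376463224247187)) lid R (array([ 0.4262, -0.002 ,  0.2923]), np.float64(0.0008094628893328178))
top far-left [0.5701 0.0227 0.185 ]
far-right [ 0.5211 -0.0572  0.185 ]
base scene [array([0.5535, 0.0335, 0.    ]), array([0.4736, 0.0722, 0.    ]), array([ 0.426 , -0.0015,  0.    ])]
160 224; 166 225; 172 225; 178 225; 184 225; 190 226; 196 226; 202 225; 208 225; 214 225; 220 225; 226 226; 232 226; 238 211; 
chest top [array([0.7054, 0.4264, 0.078 ]), array([0.7022, 0.1815, 0.078 ]), array([0.5383, 0.1836, 0.078 ]), array([0.5417, 0.4276, 0.078 ])]
panels L [array([0.4928, 0.4198, 0.066 ]), array([0.4924, 0.3084, 0.066 ])] R [array([0.4948, 0.3027, 0.066 ]), array([0.495 , 0.1905, 0.066 ])]
glass [0.3701 0.1463 0.06  ] mug [ 0.402  -0.2076  0.05  ] jar [0.6564 0.0324 0.09  ]
```

Triangulation confirms it. The lid's free edge is centred near (0.449, 0.039, 0.295) and the grinder's yaw is about 2.63, so the lid has to be pushed along (0.87, -0.49). The drawers stand about 40 mm out. I'll go above the start point behind the lid.

Request:
move_arm(
  claw=0,
  targets=[
    {"dx":0.3,"dy":1,"dz":0.6,"rz":-0.17},
    {"dx":0.3,"dy":1,"dz":0.6,"rz":-0.17},
    {"dx":0.3,"dy":1,"dz":0.6,"rz":-0.17},
    {"dx":0.3,"dy":1,"dz":0.6,"rz":-0.17},
    {"dx":0.3,"dy":1,"dz":0.6,"rz":-0.17},
    {"dx":0.3,"dy":1,"dz":0.6,"rz":-0.17},
    {"dx":0.3,"dy":1,"dz":0.6,"rz":-0.17},
    {"dx":0.3,"dy":1,"dz":0.6,"rz":-0.17},
    {"dx":0.3,"dy":1,"dz":0.6,"rz":-0.17},
    {"dx":0.3,"dy":1,"dz":0.6,"rz":-0.17},
  ],
)

```text
schema error: expected keys dx, dy, dz, rx, ry, rz
```

Request:
move_arm(
  targets=[
    {"dx":0.3,"dy":1},
    {"dx":0.3,"dy":1},
    {"dx":0.3,"dy":1},
    {"dx":0.3,"dy":1},
    {"dx":0.3,"dy":1},
    {"dx":0.3,"dy":1},
    {"dx":0.3,"dy":1},
    {"dx":0.3,"dy":1},
    {"dx":0.3,"dy":1},
    {"dx":0.3,"dy":1},
  ],
)

```text
schema error: expected keys dx, dy, dz, rx, ry, rz
```

Request:
move_arm(
  claw=0,
  targets=[
    {"dx":0.3,"dy":1,"dz":0.6,"rx":0,"ry":0,"rz":-0.17},
    {"dx":0.3,"dy":1,"dz":0.6,"rx":0,"ry":0,"rz":-0.17},
    {"dx":0.3,"dy":1,"dz":0.6,"rx":0,"ry":0,"rz":-0.17},
    {"dx":0.3,"dy":1,"dz":0.6,"rx":0,"ry":0,"rz":-0.17},
    {"dx":0.3,"dy":1,"dz":0.6,"rx":0,"ry":0,"rz":-0.17},
    {"dx":0.3,"dy":1,"dz":0.6,"rx":0,"ry":0,"rz":-0.17},
    {"dx":0.3,"dy":1,"dz":0.6,"rx":0,"ry":0,"rz":-0.17},
    {"dx":0.3,"dy":1,"dz":0.6,"rx":0,"ry":0,"rz":-0.17},
    {"dx":0.3,"dy":1,"dz":0.6,"rx":0,"ry":0,"rz":-0.17},
    {"dx":0.3,"dy":1,"dz":0.6,"rx":0,"ry":0,"rz":-0.17},
  ],
)

```text
t: 1.35
tcp_pos: [0.3119, -0.3271, 0.3814]
tool_rot: [0.968, -0.25, -0.0, -0.0]
force: [0.2, -0.5, -0.8]
finger_gap: -0.001
gripper_force: 0.0
```

Request:
move_arm(
  targets=[
    {"dx":0.3,"dy":1,"dz":0,"rx":0,"ry":0,"rz":0},
    {"dx":0.3,"dy":1,"dz":0,"rx":0,"ry":0,"rz":0},
    {"dx":0.3,"dy":1,"dz":0,"rx":0,"ry":0,"rz":0},
    {"dx":0.3,"dy":1,"dz":0,"rx":0,"ry":0,"rz":0},
    {"dx":0.3,"dy":1,"dz":0,"rx":0,"ry":0,"rz":0},
    {"dx":0.3,"dy":1,"dz":0,"rx":0,"ry":0,"rz":0},
    {"dx":0.3,"dy":1,"dz":0,"rx":0,"ry":0,"rz":0},
    {"dx":0.3,"dy":1,"dz":0,"rx":0,"ry":0,"rz":0},
    {"dx":0.3,"dy":1,"dz":0,"rx":0,"ry":0,"rz":0},
    {"dx":0.3,"dy":1,"dz":0,"rx":0,"ry":0,"rz":0},
  ],
)

```text
t: 2.6
tcp_pos: [0.3868, -0.0773, 0.381]
tool_rot: [0.969, -0.248, -0.0, -0.0]
force: [-0.8, 0.0, 0.5]
finger_gap: -0.0
gripper_force: 0.0
```

Request:
move_arm(
  targets=[
    {"dx":0.09,"dy":0.95,"dz":0,"rx":0,"ry":0,"rz":0},
    {"dx":0.09,"dy":0.95,"dz":0,"rx":0,"ry":0,"rz":0},
    {"dx":0.09,"dy":0.95,"dz":0,"rx":0,"ry":0,"rz":0},
    {"dx":0.09,"dy":0.95,"dz":0,"rx":0,"ry":0,"rz":0},
    {"dx":0.09,"dy":0.95,"dz":0,"rx":0,"ry":0,"rz":0},
    {"dx":0.09,"dy":0.95,"dz":0,"rx":0,"ry":0,"rz":0},
    {"dx":0,"dy":0,"dz":-1,"rx":0,"ry":0,"rz":0},
    {"dx":0,"dy":0,"dz":-1,"rx":0,"ry":0,"rz":0},
    {"dx":0,"dy":0,"dz":-1,"rx":0,"ry":0,"rz":0},
    {"dx":0,"dy":0,"dz":-1,"rx":0,"ry":0,"rz":0},
  ],
)

```text
t: 3.85
tcp_pos: [0.4001, 0.0643, 0.2803]
tool_rot: [0.969, -0.248, -0.0, 0.0]
force: [0.6, 0.2, 0.7]
finger_gap: 0.002
gripper_force: 0.0
```

```bash
python3 - <<'E'
from h import *
a=cams.snapshot("scene")[110:260,190:390,::-1]; b=cams.snapshot("top")[150:300,200:400,::-1]
im=np.hstack([cv2.resize(x,None,fx=2,fy=3) if 0 else cv2.resize(x,(400,300),interpolation=cv2.INTER_CUBIC) for x in (a,b)])
im=cv2.LUT(im,(255*(np.arange(256)/255)**.6).astype(np.uint8)); cv2.imwrite("pics/c.png",im)
E
```

```text
(no output)
```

View pics/c.png

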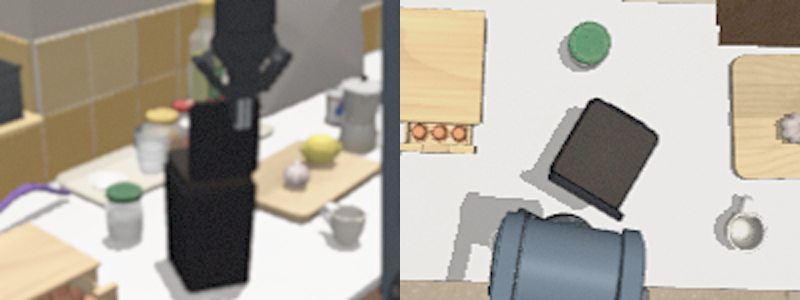

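The left half shows the finger standing in front of the upright lid, and the right half shows the fingertips outside it, with the arm at lower left. Now the first part of the push, along the lid's arc.

Request:
move_arm(
  targets=[
    {"dx":0.7,"dy":-0.39,"dz":0,"rx":0,"ry":0,"rz":0},
    {"dx":0.63,"dy":-0.36,"dz":0,"rx":0,"ry":0,"rz":0},
    {"dx":0.23,"dy":-0.13,"dz":0,"rx":0,"ry":0,"rz":0},
    {"dx":0.22,"dy":-0.13,"dz":0,"rx":0,"ry":0,"rz":0},
    {"dx":0.21,"dy":-0.12,"dz":0,"rx":0,"ry":0,"rz":0},
    {"dx":0.21,"dy":-0.12,"dz":0,"rx":0,"ry":0,"rz":0},
    {"dx":0.21,"dy":-0.12,"dz":-0.05,"rx":0,"ry":0,"rz":0},
    {"dx":0.21,"dy":-0.12,"dz":-0.05,"rx":0,"ry":0,"rz":0},
    {"dx":0.21,"dy":-0.12,"dz":-0.08,"rx":0,"ry":0,"rz":0},
    {"dx":0.21,"dy":-0.12,"dz":-0.08,"rx":0,"ry":0,"rz":0},
  ],
)

```text
t: 5.2
tcp_pos: [0.4767, 0.0207, 0.2746]
tool_rot: [0.969, -0.248, -0.0, 0.0]
force: [-0.9, 0.5, 0.5]
finger_gap: -0.001
gripper_force: 0.6
```

```bash
python3 - <<'E'
from h import *
a=cams.snapshot("scene")[110:260,190:390,::-1]; b=cams.snapshot("top")[150:300,200:400,::-1]
im=np.hstack([cv2.resize(x,(400,300),interpolation=cv2.INTER_CUBIC) for x in (a,b)])
im=cv2.LUT(im,(255*(np.arange(256)/255)**.6).astype(np.uint8)); cv2.imwrite("pics/d.png",im)
E
```

```text
(no output)
```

View pics/d.png

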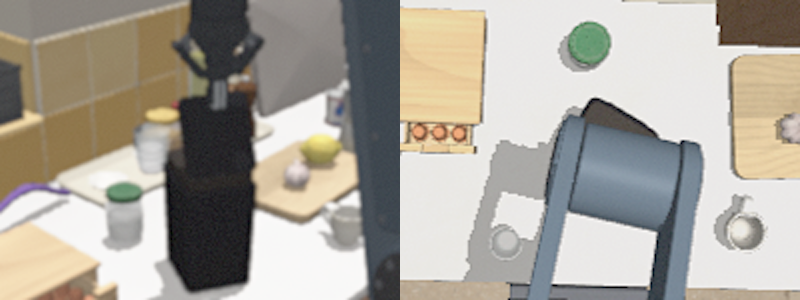

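The lid is leaning over under the finger and the grinder hasn't moved. I'll carry on along the arc.

Request:
move_arm(
  targets=[
    {"dx":0.19,"dy":-0.11,"dz":-0.12,"rx":0,"ry":0,"rz":0},
    {"dx":0.19,"dy":-0.11,"dz":-0.12,"rx":0,"ry":0,"rz":0},
    {"dx":0.18,"dy":-0.1,"dz":-0.14,"rx":0,"ry":0,"rz":0},
    {"dx":0.17,"dy":-0.1,"dz":-0.14,"rx":0,"ry":0,"rz":0},
    {"dx":0.16,"dy":-0.09,"dz":-0.16,"rx":0,"ry":0,"rz":0},
    {"dx":0.15,"dy":-0.09,"dz":-0.17,"rx":0,"ry":0,"rz":0},
    {"dx":0.14,"dy":-0.08,"dz":-0.2,"rx":0,"ry":0,"rz":0},
    {"dx":0.14,"dy":-0.08,"dz":-0.2,"rx":0,"ry":0,"rz":0},
    {"dx":0.12,"dy":-0.07,"dz":-0.22,"rx":0,"ry":0,"rz":0},
    {"dx":0.11,"dy":-0.06,"dz":-0.22,"rx":0,"ry":0,"rz":0},
  ],
)

```text
t: 6.55
tcp_pos: [0.5155, -0.0015, 0.2322]
tool_rot: [0.969, -0.248, 0.0, 0.0]
force: [0.1, -1.1, 1.7]
finger_gap: 0.004
gripper_force: 0.7
```

Request:
move_arm(
  targets=[
    {"dx":0.1,"dy":-0.06,"dz":-0.22,"rx":0,"ry":0,"rz":0},
    {"dx":0.09,"dy":-0.05,"dz":-0.22,"rx":0,"ry":0,"rz":0},
    {"dx":0.06,"dy":-0.03,"dz":-0.2,"rx":0,"ry":0,"rz":0},
    {"dx":0.05,"dy":-0.03,"dz":-0.2,"rx":0,"ry":0,"rz":0},
    {"dx":0.04,"dy":-0.02,"dz":-0.15,"rx":0,"ry":0,"rz":0},
    {"dx":0.03,"dy":-0.02,"dz":-0.12,"rx":0,"ry":0,"rz":0},
    {"dx":0,"dy":0,"dz":-0.08,"rx":0,"ry":0,"rz":0},
    {"dx":0,"dy":0,"dz":-0.08,"rx":0,"ry":0,"rz":0},
    {"dx":0,"dy":0,"dz":0,"rx":0,"ry":0,"rz":0},
    {"dx":0,"dy":0,"dz":0,"rx":0,"ry":0,"rz":0},
  ],
)

```text
t: 7.8
tcp_pos: [0.5239, -0.0063, 0.2006]
tool_rot: [0.969, -0.248, -0.001, -0.0]
force: [0.2, -0.1, 0.1]
finger_gap: 0.005
gripper_force: 0.0
```

Request:
move_arm(
  targets=[
    {"dx":0,"dy":0,"dz":-0.03,"rx":0,"ry":0,"rz":0},
    {"dx":0,"dy":0,"dz":-0.03,"rx":0,"ry":0,"rz":0},
    {"dx":0,"dy":0,"dz":-0.03,"rx":0,"ry":0,"rz":0},
    {"dx":0,"dy":0,"dz":-0.02,"rx":0,"ry":0,"rz":0},
    {"dx":0,"dy":0,"dz":-0.02,"rx":0,"ry":0,"rz":0},
    {"dx":0,"dy":0,"dz":-0.02,"rx":0,"ry":0,"rz":0},
    {"dx":0,"dy":0,"dz":0,"rx":0,"ry":0,"rz":0},
    {"dx":0,"dy":0,"dz":0,"rx":0,"ry":0,"rz":0},
    {"dx":0,"dy":0,"dz":0,"rx":0,"ry":0,"rz":0},
    {"dx":0,"dy":0,"dz":0,"rx":0,"ry":0,"rz":0},
  ],
)

```text
t: 9.05
tcp_pos: [0.5244, -0.0066, 0.197]
tool_rot: [0.969, -0.248, 0.0, 0.0]
force: [-1.3, 0.1, 0.8]
finger_gap: 0.0
gripper_force: 0.1
```

Request:
move_arm(
  targets=[
    {"dx":0,"dy":0,"dz":-0.03,"rx":0,"ry":0,"rz":0},
    {"dx":0,"dy":0,"dz":-0.03,"rx":0,"ry":0,"rz":0},
    {"dx":0,"dy":0,"dz":-0.02,"rx":0,"ry":0,"rz":0},
    {"dx":0,"dy":0,"dz":-0.02,"rx":0,"ry":0,"rz":0},
    {"dx":0,"dy":0,"dz":0,"rx":0,"ry":0,"rz":0},
    {"dx":0,"dy":0,"dz":0,"rx":0,"ry":0,"rz":0},
    {"dx":0,"dy":0,"dz":0,"rx":0,"ry":0,"rz":0},
    {"dx":0,"dy":0,"dz":0,"rx":0,"ry":0,"rz":0},
    {"dx":0,"dy":0,"dz":0,"rx":0,"ry":0,"rz":0},
    {"dx":0,"dy":0,"dz":0,"rx":0,"ry":0,"rz":0},
  ],
)

```text
t: 10.3
tcp_pos: [0.5247, -0.0066, 0.1964]
tool_rot: [0.969, -0.248, 0.001, 0.0]
force: [-3.2, 0.5, 11.7]
finger_gap: -0.001
gripper_force: 6.0
```

The lid is down: the fingertip meets firm support at z = 0.196 with 12 N. I'll lift off and go to the left drawer, turning the tool square to it.

Request:
move_arm(
  targets=[
    {"dx":0,"dy":0,"dz":1,"rx":0,"ry":0,"rz":0},
    {"dx":0,"dy":0,"dz":1,"rx":0,"ry":0,"rz":0},
    {"dx":0,"dy":0,"dz":1,"rx":0,"ry":0,"rz":0},
    {"dx":-0.48,"dy":1,"dz":0,"rx":0,"ry":0,"rz":0.137},
    {"dx":-0.48,"dy":1,"dz":0,"rx":0,"ry":0,"rz":0.137},
    {"dx":-0.48,"dy":1,"dz":0,"rx":0,"ry":0,"rz":0.137},
    {"dx":-0.48,"dy":1,"dz":0,"rx":0,"ry":0,"rz":0.137},
    {"dx":-0.48,"dy":1,"dz":0,"rx":0,"ry":0,"rz":0.137},
    {"dx":-0.48,"dy":1,"dz":0,"rx":0,"ry":0,"rz":0.137},
    {"dx":-0.48,"dy":1,"dz":0,"rx":0,"ry":0,"rz":0.137},
  ],
)

```text
t: 11.55
tcp_pos: [0.44, 0.1691, 0.2695]
tool_rot: [1.0, 0.002, 0.0, 0.0]
force: [0.3, 0.2, -0.4]
finger_gap: -0.0
gripper_force: 0.0
```

Request:
move_arm(
  targets=[
    {"dx":0,"dy":1,"dz":0,"rx":0,"ry":0,"rz":0},
    {"dx":0,"dy":1,"dz":0,"rx":0,"ry":0,"rz":0},
    {"dx":0,"dy":1,"dz":0,"rx":0,"ry":0,"rz":0},
    {"dx":0,"dy":1,"dz":0,"rx":0,"ry":0,"rz":0},
    {"dx":0,"dy":1,"dz":-0.5,"rx":0,"ry":0,"rz":0},
    {"dx":0,"dy":1,"dz":-0.5,"rx":0,"ry":0,"rz":0},
    {"dx":0,"dy":1,"dz":-1,"rx":0,"ry":0,"rz":0},
    {"dx":0,"dy":0.8,"dz":-1,"rx":0,"ry":0,"rz":0},
    {"dx":0,"dy":0,"dz":-1,"rx":0,"ry":0,"rz":0},
    {"dx":0,"dy":0,"dz":-1,"rx":0,"ry":0,"rz":0},
  ],
)

```text
t: 12.8
tcp_pos: [0.4403, 0.3637, 0.1435]
tool_rot: [1.0, 0.001, 0.0, 0.0]
force: [-0.5, -0.4, 0.8]
finger_gap: -0.002
gripper_force: 0.0
```

```bash
python3 - <<'E'
from h import *
a=cams.snapshot("scene")[150:300,125:325,::-1]; b=cams.snapshot("top")[140:290,145:345,::-1]
im=np.hstack([cv2.resize(x,(400,300),interpolation=cv2.INTER_CUBIC) for x in (a,b)])
im=cv2.LUT(im,(255*(np.arange(256)/255)**.6).astype(np.uint8)); cv2.imwrite("pics/e.png",im)
E
```

```text
(no output)
```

View pics/e.png

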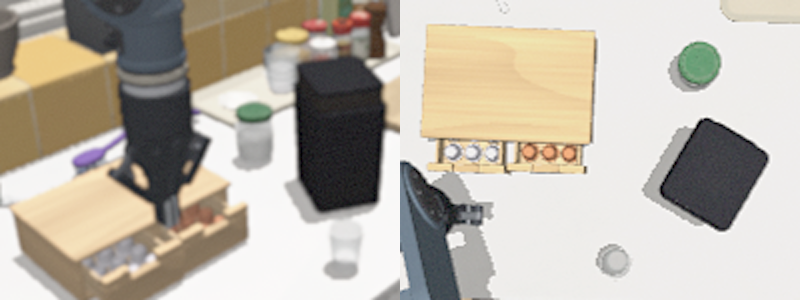

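The lid is shut and level, the grinder is in place, and the fingertips stand in front of the left drawer. I'll descend and push.

Request:
move_arm(
  targets=[
    {"dx":0,"dy":0,"dz":-1,"rx":0,"ry":0,"rz":0},
    {"dx":0,"dy":0,"dz":-1,"rx":0,"ry":0,"rz":0},
    {"dx":0,"dy":0,"dz":-1,"rx":0,"ry":0,"rz":0},
    {"dx":0,"dy":0,"dz":-1,"rx":0,"ry":0,"rz":0},
    {"dx":0.6,"dy":0,"dz":0,"rx":0,"ry":0,"rz":0},
    {"dx":0.5,"dy":0,"dz":0,"rx":0,"ry":0,"rz":0},
    {"dx":0.5,"dy":0,"dz":0,"rx":0,"ry":0,"rz":0},
    {"dx":0.4,"dy":0,"dz":0,"rx":0,"ry":0,"rz":0},
    {"dx":0.4,"dy":0,"dz":0,"rx":0,"ry":0,"rz":0},
    {"dx":0.4,"dy":0,"dz":0,"rx":0,"ry":0,"rz":0},
  ],
)

```text
t: 14.15
tcp_pos: [0.5106, 0.3633, 0.0447]
tool_rot: [1.0, 0.0, -0.0, 0.0]
force: [-0.8, -0.4, 0.4]
finger_gap: 0.002
gripper_force: 0.8
```

Request:
move_arm(
  targets=[
    {"dx":0.1,"dy":0,"dz":0,"rx":0,"ry":0,"rz":0},
    {"dx":0.1,"dy":0,"dz":0,"rx":0,"ry":0,"rz":0},
    {"dx":0.06,"dy":0,"dz":0,"rx":0,"ry":0,"rz":0},
    {"dx":0.04,"dy":0,"dz":0,"rx":0,"ry":0,"rz":0},
    {"dx":0,"dy":0,"dz":0,"rx":0,"ry":0,"rz":0},
    {"dx":0,"dy":0,"dz":0,"rx":0,"ry":0,"rz":0},
    {"dx":0,"dy":0,"dz":0,"rx":0,"ry":0,"rz":0},
    {"dx":0,"dy":0,"dz":0,"rx":0,"ry":0,"rz":0},
    {"dx":0,"dy":0,"dz":0,"rx":0,"ry":0,"rz":0},
    {"dx":0,"dy":0,"dz":0,"rx":0,"ry":0,"rz":0},
  ],
)

```text
t: 15.4
tcp_pos: [0.5179, 0.3634, 0.0445]
tool_rot: [1.0, 0.0, -0.0, 0.0]
force: [-0.9, 0.0, -0.2]
finger_gap: -0.003
gripper_force: 0.5
```

Request:
move_arm(
  targets=[
    {"dx":0.06,"dy":0,"dz":0,"rx":0,"ry":0,"rz":0},
    {"dx":0.06,"dy":0,"dz":0,"rx":0,"ry":0,"rz":0},
    {"dx":0.05,"dy":0,"dz":0,"rx":0,"ry":0,"rz":0},
    {"dx":0.04,"dy":0,"dz":0,"rx":0,"ry":0,"rz":0},
    {"dx":0.03,"dy":0,"dz":0,"rx":0,"ry":0,"rz":0},
    {"dx":0,"dy":0,"dz":0,"rx":0,"ry":0,"rz":0},
    {"dx":0,"dy":0,"dz":0,"rx":0,"ry":0,"rz":0},
    {"dx":0,"dy":0,"dz":0,"rx":0,"ry":0,"rz":0},
    {"dx":0,"dy":0,"dz":0,"rx":0,"ry":0,"rz":0},
    {"dx":0,"dy":0,"dz":0,"rx":0,"ry":0,"rz":0},
  ],
)

```text
t: 16.65
tcp_pos: [0.5236, 0.3634, 0.0445]
tool_rot: [1.0, 0.0, -0.0, 0.0]
force: [-3.4, -0.9, 1.1]
finger_gap: 0.002
gripper_force: 1.8
```

Request:
move_arm(
  targets=[
    {"dx":0.04,"dy":0,"dz":0,"rx":0,"ry":0,"rz":0},
    {"dx":0.03,"dy":0,"dz":0,"rx":0,"ry":0,"rz":0},
    {"dx":0.03,"dy":0,"dz":0,"rx":0,"ry":0,"rz":0},
    {"dx":0,"dy":0,"dz":0,"rx":0,"ry":0,"rz":0},
    {"dx":0,"dy":0,"dz":0,"rx":0,"ry":0,"rz":0},
    {"dx":0,"dy":0,"dz":0,"rx":0,"ry":0,"rz":0},
    {"dx":0,"dy":0,"dz":0,"rx":0,"ry":0,"rz":0},
    {"dx":0,"dy":0,"dz":0,"rx":0,"ry":0,"rz":0},
    {"dx":0,"dy":0,"dz":0,"rx":0,"ry":0,"rz":0},
    {"dx":0,"dy":0,"dz":0,"rx":0,"ry":0,"rz":0},
  ],
)

```text
t: 17.9
tcp_pos: [0.5236, 0.3634, 0.0445]
tool_rot: [1.0, 0.0, -0.003, 0.001]
force: [-7.8, 0.9, 3.9]
finger_gap: 0.002
gripper_force: 4.0
```

The left drawer stopped firmly at x = 0.5236. Backing off and moving across to the right drawer at the same height.

Request:
move_arm(
  targets=[
    {"dx":-0.8,"dy":0,"dz":0,"rx":0,"ry":0,"rz":0},
    {"dx":-0.9,"dy":0,"dz":0,"rx":0,"ry":0,"rz":0},
    {"dx":-0.9,"dy":0,"dz":0,"rx":0,"ry":0,"rz":0},
    {"dx":-0.8,"dy":0,"dz":0,"rx":0,"ry":0,"rz":0},
    {"dx":0,"dy":-0.94,"dz":0,"rx":0,"ry":0,"rz":0},
    {"dx":0,"dy":-0.94,"dz":0,"rx":0,"ry":0,"rz":0},
    {"dx":0,"dy":-0.94,"dz":0,"rx":0,"ry":0,"rz":0},
    {"dx":0,"dy":-0.94,"dz":0,"rx":0,"ry":0,"rz":0},
    {"dx":0,"dy":-0.94,"dz":0,"rx":0,"ry":0,"rz":0},
    {"dx":0.4,"dy":0,"dz":0,"rx":0,"ry":0,"rz":0},
  ],
)

```text
t: 19.15
tcp_pos: [0.4531, 0.2451, 0.0449]
tool_rot: [1.0, -0.001, 0.001, -0.0]
force: [0.4, -0.6, -0.5]
finger_gap: 0.002
gripper_force: 0.0
```

Request:
move_arm(
  targets=[
    {"dx":0.4,"dy":0,"dz":0,"rx":0,"ry":0,"rz":0},
    {"dx":0.4,"dy":0,"dz":0,"rx":0,"ry":0,"rz":0},
    {"dx":0.4,"dy":0,"dz":0,"rx":0,"ry":0,"rz":0},
    {"dx":0.4,"dy":0,"dz":0,"rx":0,"ry":0,"rz":0},
    {"dx":0.4,"dy":0,"dz":0,"rx":0,"ry":0,"rz":0},
    {"dx":0.4,"dy":0,"dz":0,"rx":0,"ry":0,"rz":0},
    {"dx":0.2,"dy":0,"dz":0,"rx":0,"ry":0,"rz":0},
    {"dx":0.1,"dy":0,"dz":0,"rx":0,"ry":0,"rz":0},
    {"dx":0,"dy":0,"dz":0,"rx":0,"ry":0,"rz":0},
    {"dx":0,"dy":0,"dz":0,"rx":0,"ry":0,"rz":0},
  ],
)

```text
t: 20.4
tcp_pos: [0.5193, 0.2459, 0.0447]
tool_rot: [1.0, 0.0, 0.0, 0.0]
force: [0.3, 0.0, -0.2]
finger_gap: 0.002
gripper_force: 0.0
```

Request:
move_arm(
  targets=[
    {"dx":0.06,"dy":0,"dz":0,"rx":0,"ry":0,"rz":0},
    {"dx":0.06,"dy":0,"dz":0,"rx":0,"ry":0,"rz":0},
    {"dx":0.05,"dy":0,"dz":0,"rx":0,"ry":0,"rz":0},
    {"dx":0.04,"dy":0,"dz":0,"rx":0,"ry":0,"rz":0},
    {"dx":0.04,"dy":0,"dz":0,"rx":0,"ry":0,"rz":0},
    {"dx":0.03,"dy":0,"dz":0,"rx":0,"ry":0,"rz":0},
    {"dx":0,"dy":0,"dz":0,"rx":0,"ry":0,"rz":0},
    {"dx":0,"dy":0,"dz":0,"rx":0,"ry":0,"rz":0},
    {"dx":0,"dy":0,"dz":0,"rx":0,"ry":0,"rz":0},
    {"dx":0,"dy":0,"dz":0,"rx":0,"ry":0,"rz":0},
  ],
)

```text
t: 21.65
tcp_pos: [0.522, 0.2457, 0.0443]
tool_rot: [1.0, 0.0, -0.004, 0.001]
force: [-8.4, 0.6, 5.7]
finger_gap: -0.001
gripper_force: 3.9
```

Request:
move_arm(
  targets=[
    {"dx":-0.8,"dy":0,"dz":0,"rx":0,"ry":0,"rz":0},
    {"dx":-0.9,"dy":0,"dz":0,"rx":0,"ry":0,"rz":0},
    {"dx":-0.9,"dy":0,"dz":0,"rx":0,"ry":0,"rz":0},
    {"dx":0,"dy":0.5,"dz":1,"rx":0,"ry":0,"rz":0},
    {"dx":0,"dy":0.8,"dz":1,"rx":0,"ry":0,"rz":0},
    {"dx":0,"dy":1,"dz":1,"rx":0,"ry":0,"rz":0},
    {"dx":0,"dy":1,"dz":1,"rx":0,"ry":0,"rz":0},
    {"dx":0,"dy":1,"dz":1,"rx":0,"ry":0,"rz":0},
    {"dx":0,"dy":1,"dz":1,"rx":0,"ry":0,"rz":0},
    {"dx":0,"dy":1,"dz":1,"rx":0,"ry":0,"rz":0},
  ],
)

```text
t: 22.9
tcp_pos: [0.4619, 0.4046, 0.2207]
tool_rot: [1.0, 0.0, 0.001, -0.001]
force: [0.3, -0.4, -0.2]
finger_gap: -0.001
gripper_force: 0.0
```

```bash
python3 - <<'E'
from h import *
a=cams.snapshot("scene")[150:300,125:325,::-1]; b=cams.snapshot("top")[140:290,145:345,::-1]
cv2.imwrite("pics/tf.png",b)
im=np.vstack([np.hstack([cv2.resize(x,(400,300),interpolation=cv2.INTER_CUBIC) for x in (a,b)]),
 np.hstack([cv2.resize(b[60:100,5:105],(400,160),interpolation=cv2.INTER_CUBIC),cv2.resize(a[0:60,130:200],(400,160) if 0 else (187,160),interpolation=cv2.INTER_CUBIC),np.zeros((160,213,3),np.uint8)])])
im=cv2.LUT(im,(255*(np.arange(256)/255)**.6).astype(np.uint8)); cv2.imwrite("pics/f.png",im)
E
```

```text
(no output)
```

View pics/f.png

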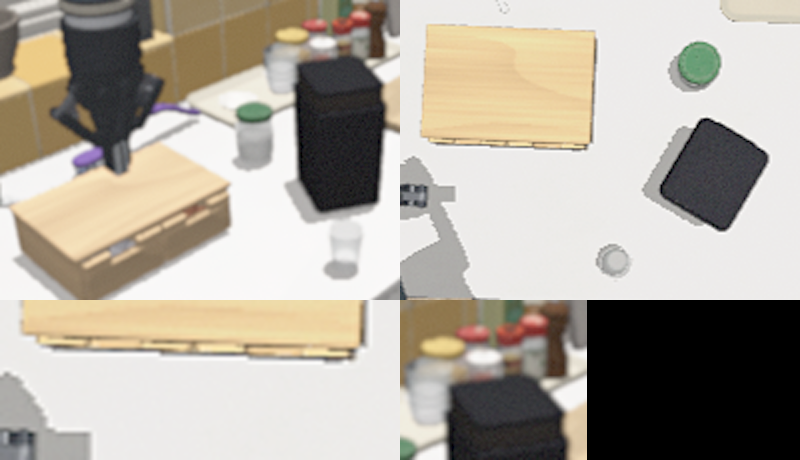

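Both drawer fronts lie parallel, about 6 mm in front of the chest's top edge. The lid is flat, and the grinder, glass and jar are where they were. I'm handing the job in.

```bash
python3 -c "
from station import order
print(order.sign_off())"
```

```text
the job is handed in; nothing more can be done
None
```

The lid is shut and both drawers are fully home after about 23 s, with the grinder, jar and glass unmoved (the mug was never approached), and the job is handed in; the grinder's yaw measured about 2.6 rad, not the stated 0.9–1.5, so I pushed the lid from the near-left to the far-right.

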